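# Comb the dowels straight in their sliding-lid box

## Robot

A 7-joint arm with a two-finger parallel gripper is mounted at the origin on a cart in front of the work surface, level with it; the furniture and walls round the work are solid. World frame = base frame: x ahead of the robot, y to its left, z up, the work surface at z = 0. Lengths are in m, angles in rad, forces in N, time in s.
With the tool pointing down it reaches from about 0.425 to 0.825 m from the base axis. Payload 3.6 kg.
Tool frame: the origin (TCP) lies at the centre of the arm's flange, where the gripper is bolted on; the fingertips stand 186 mm ahead of it and the grasp point (between the pads) lies 167 mm ahead of it (robot.tip_extent is the distance from the TCP to the fingertips, in m); z points along the fingers, y is the line along which they close (so a half turn about z gives the same grasp; the last joint's range is limited). The gripper opens to 93 mm and grips with 3 to 60 N. Pads are 15 mm wide; open, the fingers measure 128 mm over their backs; the gripper's body (75 mm by 188 mm) begins 65 mm behind the grasp point.
Start: joints at [-0.026, 0.615, -0.013, 1.423, 0.008, 1.103, -0.04], TCP at [0.65, 0, 0.405] pointing down, gripper open.
Joint ranges: [-3.12, 3.12], [-0.3, 2.06], [-1.34, 1.32], [0.26, 2.42], [-1.36, 4.5], [0.01, 1.98], [-2.84, 2.84]. Speed limits (rad/s): [2.79, 2.79, 3.14, 3.14, 3.14, 3.14, 3.14].

## Interface

Orientations are given as a unit quaternion [x, y, z, w].
In Python, from plant import robot gives the robot as it stands.
- The arm moves only by the shell command python3 -m inch 'ROWS' [OPENING]. ROWS is JSON, a list of rows, each a list of 2 entries, a list of its own where there are three numbers: the shift along the tool's x, y, z in cm, then the turn about the tool's z in degrees. In form: [[[tx, ty, tz], spin], ...]. A call has 1 to 20 rows; each row shifts and turns the commanded pose from where the row before left it, along the tool's axes as they then stand; what a row does not reach is not made up. A row lasts 1/8 s, in which the tool goes at most 62.5 mm and 10.7 degrees, less where a joint would pass 70% of its speed; a pose out of reach is approached as far as the arm can. A call is refused whole if a number of a shift passes 6.25 or a number of a turn 10.7, either way. A call with a gripper value outside its range is refused whole. OPENING is the opening, from 0 (shut) to 1 (fully open), set as the call begins (- or left out, the last holds). The fingers move at their own pace and stop on an object; the grip force is fixed at half the most. Time passes only in rows, so rows that do not move let the fingers close. It gives the time, the measured TCP pose, the force, the opening and the grip force at its end, in the units of the state.
- robot.get_state(): the state, without advancing time (a new reading comes with each control period).
- robot.snapshot(name): name is "scene" or "side" or "wrist"; returns (picture, depth): 384x512x3 uint8, red, green, blue; 384x512 float32, m along the optical axis (not along the pixel's ray), 0 where there is no reading.
- robot.get_calibration(name): a dict with "intrinsics" (3x3 intrinsics, pixels), "cam_to_world" (4x4, takes a point from camera to world coordinates); the wrist camera has in their place "tool_from_camera" (4x4, takes a point from camera to tool coordinates, whose origin is the TCP and whose axes are the flange's). Camera axes: x right, y down, z forward; pixel columns grow to the right and rows downward; lengths in m; the calibration is good to about 2 mm. A picture is of the moment at which its call begins: read the wrist's pose just before it. get_calibration takes no time and is no camera call.
- robot.sign_off(): hands the job in; it is judged then, once.
Trained networks look in the newest picture that a camera, given by its name, has taken for a name from the list of things; names that differ only in an ending like _2 or _b are one class to them, and where a whole thing is asked for, a point or a joint stands for the part that bears it (a point fixed in the world has none). Each returns a list of dicts, best first, with "score" (0 to 1); they miss things now and then, are a little off and sometimes report something else, mostly with a low value. They report only what shows in the picture. A call takes as long as a camera call.
- robot.look_for(label, camera): "centre" ([row, column] in pixels, amid what is visible of it).
The state is a dict: "time": time; "joint_positions": joint angles; "qd": joint speeds; "effort": joint torques, N m; "tcp_pos": TCP position; "eef_rot": TCP orientation; "ft_force": force on the tool from outside, world axes, zero at the start; "torque": the same for the moment, N m; "gripper_width": finger opening in m; "grasp_force": force on a finger pad.
Only numpy, scipy, OpenCV 4.12 (cv2) and the standard library are available. Lean on these libraries where they do the work, as an engineer would, in place of code of your own. Each camera call takes 0.05 s, during which the arm holds its last target. There are 200 camera calls.

## Task

The dowels in the wooden box have been shaken crooked. Take the sliding lid off (its end has to be lifted over the stop lip) and lay it flat on the bench clear of the box, then comb the dowels with the wooden hand rake until each one lies straight, right down in its own flute of the box floor. Touch the dowels only with the rake, and leave the rake lying on the bench, clear of the box.

Things in the scene. Friction and masses are not known exactly. Their poses are not given: they have to be found in the camera images.
- dowel_box: Open wooden box fixed to the bench; origin at the centre of its underside. Outside 204 (x) x 234 (y) x 50 mm high, walls 12 mm thick. The lid lies on ledges 36 mm up along the two walls at -x and +x and slides off towards +y. Keeper strips (underside 44.5, top 50 mm up) hold it down only from y = -117 to -45 mm, with 3.5 mm of play; beyond y = -45 mm the lid is free above.
- box_floor (a point): Centre of the inner floor, 13 mm above the bench; axes as the box. Inside 180 (x) x 210 (y) mm. Four straight flutes run along x, centred at y = +69, +23, -23, -69 mm, each 25 mm wide at the top, 8 mm deep, with sides sloping at 45 degrees; between them and along the walls are flat lands at this height, the inner three 21 mm wide at y = +46, 0, -46 mm.
- stop_lip (a point): Middle of the top of the stop lip, a rib along x on the box's +y wall, 41 mm above the bench. It stands 5 mm above the ledges on which the lid lies; its inner face is 3 mm from this point, towards the box. The lid's +y edge stops against it until that edge is lifted over. The other three walls have no lip.
- lid_pull (a point): Centre of the lid's wooden pull bar, half-way up: 100 mm (x) x 14 mm (y) x 24 mm high, standing on the lid's top, 82 mm from the lid's centre towards its +y edge. Axes as the box's when closed.
- lid_centre (a point): Centre of the lid's plywood panel, 188 (x) x 206 (y) x 5 mm; z is its upward normal, axes as the box's when closed. Lid and bar weigh 130 to 210 g. At the start its +y edge is 2 to 8 mm short of the stop lip; it slides with light friction. The bench at x 0.62 to 0.88, y 0.26 to 0.47 m is free to lay it on.
- rake_grip (a point): Wooden hand rake lying on its tine tips and its handle's end. This point is on the handle's axis near the balance point, 55 mm behind the line of tines. Handle 18 x 18 mm, flat sides, ending 200 mm behind the tines. Site x is level, from handle end to head; y along the head; z up. As it lies, the handle rises 0.298 rad towards the head. 105 to 170 g; it may turn a little in the grip.
- rake_tip (a point): Tip of the rake's middle tine. Head bar 204 mm long, parallel to point y (x, z as for the grip point); five wooden tines 15 mm thick with round tips, 46 mm apart, 45 mm long below the bar, at right angles to the handle, 70 mm from the handle's axis to the tips. With the handle level and along the box's x, the tines stand over the lands.
- lead_top (a point): Highest point (167 mm) of a stiff black power lead that stands up from the bench between box and rake, within x 0.46 to 0.58 and y -0.02 to 0.16 m of the robot's frame; it does not move and things must be carried over it or round it.
- dowel_1_centre (a point): Centre of a loose beech dowel, 124 mm long, 16 mm thick, 35 g, in the closed box near the flute at y = +69 mm; x is along the dowel. It is 13 mm above the bench when right down in a flute, about 21 mm when lying across the lands.
- dowel_2_centre (a point): Centre of a loose beech dowel, 124 mm long, 16 mm thick, 35 g, in the closed box near the flute at y = +23 mm; x is along the dowel. It is 13 mm above the bench when right down in a flute, about 21 mm when lying across the lands.
- dowel_3_centre (a point): Centre of a loose beech dowel, 124 mm long, 16 mm thick, 35 g, in the closed box near the flute at y = -23 mm; x is along the dowel. It is 13 mm above the bench when right down in a flute, about 21 mm when lying across the lands.
- dowel_4_centre (a point): Centre of a loose beech dowel, 124 mm long, 16 mm thick, 35 g, in the closed box near the flute at y = -69 mm; x is along the dowel. It is 13 mm above the bench when right down in a flute, about 21 mm when lying across the lands.

How it is judged:
On the way, in this order (a step that is already met when the one before it is completed fails the run):
1. the lid is off, lying on the bench clear of the box (height (world z) of lid_centre below 0.03 m and angle between lid_centre's own z axis and vertical below 0.2 rad and horizontal distance between lid_centre and dowel_box above 0.19 m and contact force between lid and dowel_box below 0.1 N), for 0.2 s.
2. the rake's tines are down among the dowels in the box (x of rake_tip in the frame of dowel_box between -0.09 and 0.09 m and y of rake_tip in the frame of dowel_box between -0.03 and 0.03 m and z of rake_tip in the frame of dowel_box below 0.022 m), for 0.2 s.
At the end, for the whole second after the job is handed in: Each of the four dowels lies down in a flute of the box floor (its centre under 15.5 mm above the bench, its axis within 0.07 rad of the flutes); the lid lies flat on the bench (within 0.2 rad) and the rake lies on the bench, neither touching the box; nothing moves (all of step 1 and x of dowel_1_centre in the frame of dowel_box between -0.06 and 0.06 m and y of dowel_1_centre in the frame of dowel_box between -0.085 and 0.085 m and z of dowel_1_centre in the frame of dowel_box between 0.011 and 0.0155 m and angle between the x axis of each of dowel_1_centre, dowel_2_centre, dowel_3_centre, dowel_4_centre and the x axis of dowel_box, either way round below 0.07 rad and x of dowel_2_centre in the frame of dowel_box between -0.06 and 0.06 m and y of dowel_2_centre in the frame of dowel_box between -0.085 and 0.085 m and z of dowel_2_centre in the frame of dowel_box between 0.011 and 0.0155 m and x of dowel_3_centre in the frame of dowel_box between -0.06 and 0.06 m and y of dowel_3_centre in the frame of dowel_box between -0.085 and 0.085 m and z of dowel_3_centre in the frame of dowel_box between 0.011 and 0.0155 m and x of dowel_4_centre in the frame of dowel_box between -0.06 and 0.06 m and y of dowel_4_centre in the frame of dowel_box between -0.085 and 0.085 m and z of dowel_4_centre in the frame of dowel_box between 0.011 and 0.0155 m and height (world z) of rake_grip below 0.12 m and contact force between rake and dowel_box below 0.1 N and horizontal distance between rake_tip and dowel_box above 0.1 m and linear speed of each of dowel_1, dowel_2, dowel_3, dowel_4, lid, rake below 0.02 m/s).
It fails at once if the fingers touch a dowel (contact force between the fingers and dowel_1 above 0.5 N or contact force between the fingers and dowel_2 above 0.5 N or contact force between the fingers and dowel_3 above 0.5 N or contact force between the fingers and dowel_4 above 0.5 N).
It also fails if it takes over 72 s, if anything falls off the work surface, if the arm or the gripper's body presses on something with over 40 N, if the wrist force passes 120 N, or if a joint passes its speed limit or range.

## Working session

There is one attempt and no reset: what is moved stays moved. The work goes in short steps, Python scripts to look and compute and a shell command to move; the robot and the scene stay as the last step left them, time stands still between calls to the robot, and variables do not carry over. Pictures are saved under pics/ and viewed, at most 10 in all, crops included, and the job is handed in when it is done.

```bash
ls; mkdir -p pics; cat > h.py <<'E'
import numpy as np, cv2
from plant import robot
from scipy.spatial.transform import Rotation as R
def cam(n):
    st=robot.get_state(); c=robot.get_calibration(n); K=np.array(c["intrinsics"])
    if n=="wrist":
        T=np.eye(4);T[:3,:3]=R.from_quat(st["eef_rot"]).as_matrix();T[:3,3]=st["tcp_pos"]
        T=T@np.array(c["tool_from_camera"])
    else: T=np.array(c["cam_to_world"])
    rgb,d=robot.snapshot(n); return rgb,d,K,T
def cloud(d,K,T):
    v,u=np.mgrid[:d.shape[0],:d.shape[1]]
    p=np.stack([(u-K[0,2])/K[0,0]*d,(v-K[1,2])/K[1,1]*d,d],-1)@T[:3,:3].T+T[:3,3]
    p[d==0]=np.nan; return p
def save(n,rgb): cv2.imwrite("pics/"+n+".png",rgb[...,::-1])
def st():
    s=robot.get_state(); r=R.from_quat(s["eef_rot"]).as_matrix()
    print("t",round(s["time"],2),"tcp",np.round(s["tcp_pos"],4),"x",np.round(r[:,0],3),"z",np.round(r[:,2],3),"F",np.round(s["ft_force"],1),"w",round(s["gripper_width"],4),"g",s["grasp_force"])
E
python3 - <<'E'
from h import *
st()
ims=[]
for n in ["scene","side"]:
    rgb,d,K,T=cam(n); np.savez(n+"0.npz",rgb=rgb,d=d,K=K,T=T); p=cloud(d,K,T); ims.append(rgb)
    print(n,"cam at",np.round(T[:3,3],2))
    for l in ["dowel_box","lid_pull","lid_centre","rake_grip","rake_tip","lead_top"]:
        for o in robot.look_for(l,n)[:2]:
            r,c=map(int,np.round(o["centre"])); print(l,round(o["score"],2),r,c,np.round(p[r,c],3))
save("a",cv2.resize(np.vstack(ims),None,fx=.78,fy=.78))
E
```

```text
pics
t 0.0 tcp [0.6497 0.     0.4036] x [-0.  1. -0.] z [-0.003 -0.    -1.   ] F [ 0.3 -0.5  0.3] w 0.0929 g 0.0
scene cam at [-0.17 -0.86  1.02]
dowel_box 0.82 282 336 [ 0.508 -0.426  0.04 ]
dowel_box 0.31 168 191 [0.473 0.297 0.057]
lid_pull 0.98 256 338 [ 0.589 -0.362  0.039]
lid_centre 0.79 257 344 [ 0.602 -0.375  0.036]
rake_grip 0.7 169 188 [0.461 0.301 0.055]
rake_tip 0.91 171 192 [0.502 0.344 0.001]Traceback (most recent call last):
  File "<stdin>", line 8, in <module>
ValueError: it knows: box_floor, dowel_1_centre, dowel_2_centre, dowel_3_centre, dowel_4_centre, dowel_box, lid_centre, lid_pull, rake_grip, rake_tip, stop_lip
```

```bash
python3 - <<'E'
from h import *
z=np.load("scene0.npz"); ims=[z["rgb"]]
for n in ["side"]:
    rgb,d,K,T=cam(n); np.savez(n+"0.npz",rgb=rgb,d=d,K=K,T=T); p=cloud(d,K,T); ims.append(rgb)
    print(n,"cam at",np.round(T[:3,3],2))
    for l in ["dowel_box","lid_pull","lid_centre","rake_grip","rake_tip"]:
        for o in robot.look_for(l,n)[:2]:
            r,c=map(int,np.round(o["centre"])); print(l,round(o["score"],2),r,c,np.round(p[r,c],3))
save("a",cv2.resize(np.vstack(ims),None,fx=.78,fy=.78))
E
```

```text
side cam at [0.09 1.02 1.09]
dowel_box 0.84 174 264 [ 0.556 -0.26   0.04 ]
lid_pull 0.91 161 267 [ 0.574 -0.346  0.038]
lid_centre 0.63 158 266 [ 0.581 -0.354  0.046]
rake_grip 0.58 288 216 [0.493 0.32  0.066]
rake_tip 0.74 287 218 [0.49  0.315 0.067]
rake_tip 0.66 177 268 [ 0.536 -0.251  0.036]
```

View pics/a.png

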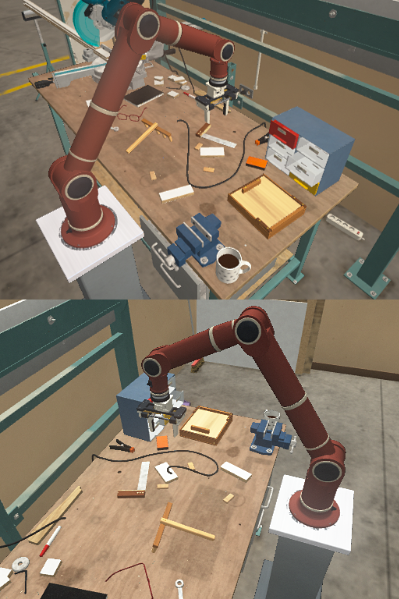

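```bash
python3 -m inch '[[[-5,-1,-1],0],[[-5,-1,-1],0],[[-5,-1,-1],0],[[-5,-1,-1],0],[[-5,-1,-1],0],[[-5,-1,-1],0],[[0,0,0],0],[[0,0,0],0]]'; python3 - <<'E'
from h import *
st(); print(np.round(robot.get_calibration("wrist")["tool_from_camera"],3))
rgb,d,K,T=cam("wrist"); p=cloud(d,K,T); np.savez("w1.npz",rgb=rgb,d=d,K=K,T=T)
for l in ["dowel_box","lid_pull","lid_centre","stop_lip"]:
        for o in robot.look_for(l,"wrist")[:2]:
            r,c=map(int,np.round(o["centre"])); print(l,round(o["score"],2),r,c,np.round(p[r,c],3))
s=np.load("side0.npz")["rgb"]; t=np.load("scene0.npz")["rgb"]
a=cv2.resize(t[200:320,270:410],(420,360)); b=cv2.resize(s[120:210,210:320],(380,310))
save("b1",rgb)
im=np.zeros((360,800,3),np.uint8); im[:,:420]=a; im[:310,420:]=b; save("b2",im)
E
```

```text
time: 1.6
tcp_pos: [0.5901, -0.2995, 0.4646]
eef_rot: [0.707, 0.707, 0.001, -0.0]
ft_force: [0.7, 0.9, -0.0]
gripper_width: 0.093
grasp_force: 0.0
t 1.6 tcp [ 0.5901 -0.2995  0.4646] x [-0.     1.     0.001] z [ 0.     0.001 -1.   ] F [ 0.7  0.9 -0. ] w 0.093 g 0.0
[[-0.001 -0.962 -0.272  0.074]
 [ 1.    -0.001  0.    -0.   ]
 [-0.    -0.272  0.962  0.02 ]
 [ 0.     0.     0.     1.   ]]
lid_pull 0.81 201 253 [ 0.589 -0.356  0.041]
lid_centre 0.8 196 258 [ 0.596 -0.349  0.041]
stop_lip 0.8 208 188 [ 0.498 -0.365  0.044]
```

View pics/b1.png

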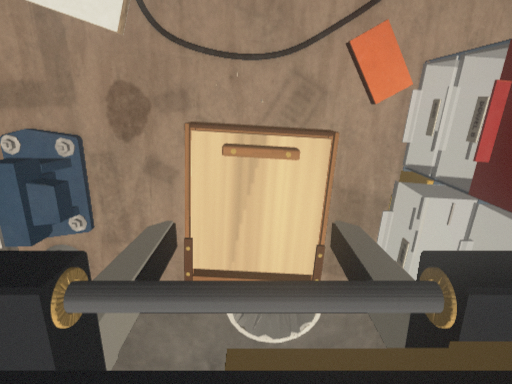

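The picture shows the box (corners about (125,188), (130,336), (275,185)), with the pull bar at row 152, col 260; the box's +y is roughly the world's +y.

```bash
cat >> h.py <<'E'
def rect(pts):
    (c,s,a)=cv2.minAreaRect((pts[:,:2]*1000).astype(np.float32)); return np.round(c,1),np.round(s,1),round(a,2)
E
python3 - <<'E'
from h import *
z=np.load("w1.npz"); p=cloud(z["d"],z["K"],z["T"]); rgb=z["rgb"].astype(int)
q=p[100:280,170:350]; 
b=p[140:166,215:305].reshape(-1,3); bt=b[(b[:,2]>0.058)&(b[:,2]<.075)]; print("bar",len(bt),rect(bt),bt.mean(0).round(4))
pan=p[165:235,195:325].reshape(-1,3); print("panel z",np.median(pan[:,2]), np.percentile(pan[:,2],[5,95]))
# plane tilt of panel
A=np.c_[pan[:,:2],np.ones(len(pan))]; print("plane",np.linalg.lstsq(A,pan[:,2],rcond=None)[0])
for r in (140,170,200,225):
    row=p[r,170:350]; print(r,"xy at x-edges:",[ (c+170,*np.round(p[r,c+170],3)) for c in np.where(np.abs(np.diff(row[:,2]))>.006)[0]])
for c in (200,230,260,290,320):
    col=p[110:145,c]; print(c,[(k+110,*np.round(p[k+110,c],4)) for k in np.where(np.abs(np.diff(col[:,2]))>.004)[0]])
bench=p[60:110,200:300].reshape(-1,3); print("bench",np.median(bench[:,2]))
# scene side box/rake
for n in ("scene","side"):
    y=np.load(n+"0.npz"); P=cloud(y["d"],y["K"],y["T"]).reshape(-1,3)
    k=P[(P[:,0]>.35)&(P[:,0]<.75)&(P[:,1]>.15)&(P[:,1]<.5)&(P[:,2]>.012)&(P[:,2]<.12)]
    print(n,"rake",len(k),k.min(0).round(3),k.max(0).round(3))
    l=P[(P[:,0]>.44)&(P[:,0]<.6)&(P[:,1]>-.04)&(P[:,1]<.18)&(P[:,2]>.1)&(P[:,2]<.18)]
    if len(l): print("lead",len(l),l.min(0).round(3),l.max(0).round(3), l[l[:,2].argmax()].round(3))
    k=P[(P[:,0]>.4)&(P[:,0]<.75)&(P[:,1]>-.5)&(P[:,1]<-.2)&(P[:,2]>.053)&(P[:,2]<.075)]
    print(n,"bar",len(k),rect(k))
E
```

```text
bar 875 (array([ 599.2, -284. ]), array([14.3, 99. ]), 86.7) [ 0.599  -0.2834  0.0644]
panel z nan [nan nan]
 ** On entry to DLASCL parameter number  4 had an illegal value
 ** On entry to DLASCL parameter number  4 had an illegal valueTraceback (most recent call last):
  File "<stdin>", line 7, in <module>
    x, resids, rank, s = _umath_linalg.lstsq(a, b, rcond,
                         ~~~~~~~~~~~~~~~~~~~^^^^^^^^^^^^^
                                             signature=signature)
                                             ^^^^^^^^^^^^^^^^^^^^
    raise LinAlgError("SVD did not converge in Linear Least Squares")
numpy.linalg.LinAlgError: SVD did not converge in Linear Least Squares
```

View pics/b2.png

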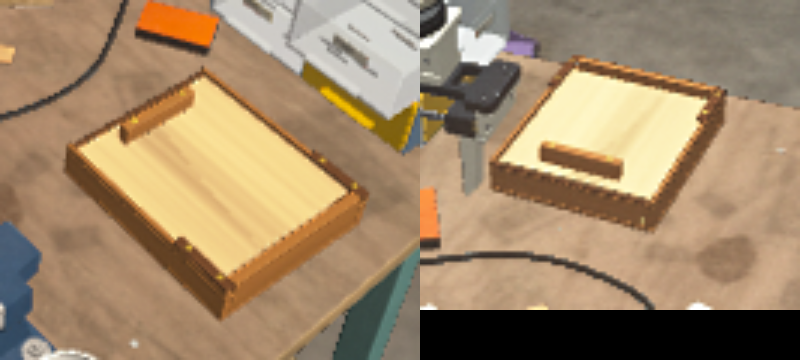

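The two views agree: the pull bar is near the lid's +y edge, the keepers are at the far -y corners, and the lid is closed.

```bash
cat > m.py <<'E'
from h import *
z=np.load("w1.npz"); p=cloud(z["d"],z["K"],z["T"])
pan=p[168:225,200:320].reshape(-1,3); pan=pan[np.isfinite(pan[:,2])]; print("panel z",np.median(pan[:,2]))
A=np.c_[pan[:,:2],np.ones(len(pan))]; print("plane",np.linalg.lstsq(A,pan[:,2],rcond=None)[0])
q=p[100:290,165:355].reshape(-1,3); w=q[(q[:,2]>.025)&(q[:,2]<.075)]; print("box top rect",rect(w), w.min(0),w.max(0))
w2=q[(q[:,2]>.046)&(q[:,2]<.054)]; print("walls50",len(w2),rect(w2))
for c in (200,230,310,325):
    print(c,[(k,*np.round(p[k,c],3)) for k in range(122,140,2)])
bench=p[60:110,200:300].reshape(-1,3); print("bench",np.nanmedian(bench[:,2]))
for n in ("scene","side"):
    y=np.load(n+"0.npz"); P=cloud(y["d"],y["K"],y["T"]).reshape(-1,3); P=P[np.isfinite(P[:,2])]
    k=P[(P[:,0]>.35)&(P[:,0]<.75)&(P[:,1]>.15)&(P[:,1]<.5)&(P[:,2]>.03)&(P[:,2]<.12)]
    print(n,"rake",len(k),k.min(0).round(3),k.max(0).round(3),rect(k))
    l=P[(P[:,0]>.4)&(P[:,0]<.65)&(P[:,1]>-.04)&(P[:,1]<.2)&(P[:,2]>.07)&(P[:,2]<.18)]
    if len(l): print("lead",len(l),l.min(0).round(3),l.max(0).round(3), l[l[:,2].argmax()].round(3))
    k=P[(P[:,0]>.4)&(P[:,0]<.75)&(P[:,1]>-.5)&(P[:,1]<-.2)&(P[:,2]>.053)&(P[:,2]<.075)]
    print(n,"bar",len(k),rect(k))
E
python3 m.py
```

```text
panel z 0.04101090084358844
plane [0.00072134 0.00039736 0.0407212 ]
box top rect (array([ 594.7, -368.8]), array([230. , 204.3]), 86.53) [ 0.48600765 -0.48394143  0.02506184] [ 0.70315771 -0.24806511  0.06724158]
walls50 1099 (array([ 592.7, -379.2]), array([206.1, 204.5]), 87.34)
200 [(122, np.float64(0.513), np.float64(-0.249), np.float64(0.004)), (124, np.float64(0.519), np.float64(-0.249), np.float64(0.04)), (126, np.float64(0.519), np.float64(-0.252), np.float64(0.04)), (128, np.float64(0.519), np.float64(-0.255), np.float64(0.041)), (130, np.float64(0.518), np.float64(-0.258), np.float64(0.035)), (132, np.float64(0.519), np.float64(-0.26), np.float64(0.04)), (134, np.float64(0.519), np.float64(-0.263), np.float64(0.04)), (136, np.float64(0.519), np.float64(-0.265), np.float64(0.041)), (138, np.float64(0.519), np.float64(-0.268), np.float64(0.042))]
230 [(122, np.float64(0.556), np.float64(-0.249), np.float64(0.001)), (124, np.float64(0.557), np.float64(-0.251), np.float64(0.008)), (126, np.float64(0.559), np.float64(-0.252), np.float64(0.04)), (128, np.float64(0.559), np.float
[... 1348 characters left out ...]
(0.685), np.float64(-0.263), np.float64(0.04)), (136, np.float64(0.686), np.float64(-0.266), np.float64(0.036)), (138, np.float64(0.687), np.float64(-0.268), np.float64(0.036))]
bench -7.916253062589806e-05
scene rake 424 [0.371 0.209 0.03 ] [0.547 0.492 0.078] (array([511.4, 363.2]), array([260.9, 188.8]), 65.38)
lead 116 [0.507 0.018 0.07 ] [0.579 0.157 0.17 ] [0.56  0.147 0.17 ]
scene bar 140 (array([ 539.1, -345.6]), array([236.8,  81.1]), 47.24)
side rake 826 [0.355 0.212 0.03 ] [0.55  0.498 0.081] (array([451.7, 357.5]), array([285.6, 190.2]), 88.53)
lead 113 [0.501 0.024 0.071] [0.577 0.165 0.17 ] [0.559 0.158 0.17 ]
side bar 104 (array([ 588.5, -372. ]), array([209.1, 199.9]), 85.51)
```

```bash
python3 -m inch '[[[1.6,0.9,0],0],[[0,0,1.5],10.37],[[0,0,1.5],10.37],[[0,0,1.5],10.37],[[0,0,1.5],10.37],[[0,0,1.5],10.37],[[0,0,1.5],10.37],[[0,0,1.5],10.37],[[0,0,1.5],10.37],[[0,0,1.5],10.37],[[0,0,0],0],[[0,0,0],0]]'; python3 - <<'E'
from h import *
st(); print(np.round(robot.get_state()["joint_positions"],2))
rgb,d,K,T=cam("wrist"); p=cloud(d,K,T); np.savez("w2.npz",rgb=rgb,d=d,K=K,T=T); save("c",rgb)
print([ (o["score"],o["centre"]) for o in robot.look_for("lid_pull","wrist")[:2]])
q=p.reshape(-1,3); q=q[np.isfinite(q[:,2])]
b=q[(abs(q[:,0]-.599)<.08)&(abs(q[:,1]+.284)<.035)&(q[:,2]>.056)&(q[:,2]<.08)]; print(len(b),rect(b),np.median(b[:,2]))
E
```

```text
time: 3.35
tcp_pos: [0.5997, -0.2831, 0.3303]
eef_rot: [1.0, -0.027, 0.001, -0.0]
ft_force: [0.7, 0.1, 0.0]
gripper_width: 0.0927
grasp_force: 0.0
t 3.35 tcp [ 0.5997 -0.2831  0.3303] x [ 0.999 -0.054  0.001] z [ 0.001  0.    -1.   ] F [0.7 0.1 0. ] w 0.0927 g 0.0
[ 0.19  0.74  0.41  1.48 -0.32  0.99 -0.95]
[(0.59, [169.2, 329.8]), (0.23, [129.1, 461.2])]
1801 (array([ 599.3, -283.6]), array([13.7, 98.6]), 86.43) 0.06446803392125286
```

View pics/c.png

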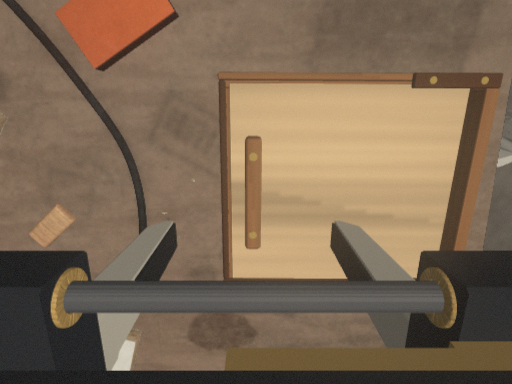

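The bar (col 253, rows 137–248) lies midway between the fingers. Both wrist positions put its centre at (0.599, -0.284) and its top at 0.0645. Next I go down and grip it.

```bash
python3 -m inch '[[[0,0,4],0],[[0,0,4],0],[[0,0,2],0],[[0,0,0],0]]' && python3 -m inch '[[[0,0,0],0],[[0,0,0],0],[[0,0,0],0],[[0,0,0],0],[[0,0,0],0]]' 0; python3 -m inch '[[[0,0,-0.4],0],[[0,0,-0.4],0],[[0,0,0],0]]'
```

```text
time: 3.95
tcp_pos: [0.5994, -0.2842, 0.2298]
eef_rot: [1.0, -0.029, 0.0, 0.0]
ft_force: [0.5, -0.0, -0.4]
gripper_width: 0.0929
grasp_force: 0.0
time: 4.58
tcp_pos: [0.599, -0.284, 0.2298]
eef_rot: [1.0, -0.029, -0.0, -0.0]
ft_force: [0.5, 0.5, -0.4]
gripper_width: 0.0474
grasp_force: 0.0
time: 4.95
tcp_pos: [0.5992, -0.2841, 0.2384]
eef_rot: [1.0, -0.029, 0.001, 0.0]
ft_force: [0.1, 0.6, -0.3]
gripper_width: 0.0176
grasp_force: 0.2
```

The fingers are slow and were still closing when I lifted. I go back down and wait for the grip.

```bash
python3 -m inch '[[[0,0,0.8],0],[[0,0,0],0],[[0,0,0],0],[[0,0,0],0]]'; python3 -m inch '[[[0,0,-0.4],0],[[0,0,-0.4],0],[[0,0,0],0]]'
```

```text
time: 5.45
tcp_pos: [0.5997, -0.2842, 0.2351]
eef_rot: [1.0, -0.029, 0.002, -0.0]
ft_force: [-5.3, 4.5, 23.2]
gripper_width: 0.0135
grasp_force: 30.0
time: 5.82
tcp_pos: [0.5989, -0.2838, 0.237]
eef_rot: [1.0, -0.029, -0.0, -0.0]
ft_force: [0.7, 0.7, -2.3]
gripper_width: 0.0138
grasp_force: 30.0
```

```bash
python3 -m inch '[[[0,0,0],0],[[0,0,0],0],[[0,0,0.7],0],[[0,0,0],0]]' 0.35; python3 -m inch '[[[0,0,0],0],[[0,0,0],0],[[0,0,0],0],[[0,0,0],0]]' 0;  python3 -m inch '[[[0,0,-0.4],0],[[0,0,-0.4],0],[[0,0,0],0]]'
```

```text
time: 6.32
tcp_pos: [0.5987, -0.2838, 0.2298]
eef_rot: [1.0, -0.029, -0.001, -0.0]
ft_force: [-0.3, 0.3, 0.6]
gripper_width: 0.0324
grasp_force: 0.0
time: 6.82
tcp_pos: [0.599, -0.284, 0.2309]
eef_rot: [1.0, -0.029, 0.0, 0.0]
ft_force: [-0.5, -0.3, 0.2]
gripper_width: 0.0136
grasp_force: 30.0
time: 7.2
tcp_pos: [0.599, -0.2839, 0.2384]
eef_rot: [1.0, -0.029, -0.0, -0.0]
ft_force: [1.5, -1.8, -5.0]
gripper_width: 0.0143
grasp_force: 30.2
```

```bash
python3 -m inch '[[[0,-0.7,0],0],[[0,-0.7,0],0],[[0,-0.7,0],0],[[0,0,0],0]]'
```

```text
time: 7.7
tcp_pos: [0.6005, -0.2611, 0.2386]
eef_rot: [1.0, -0.028, -0.0, -0.001]
ft_force: [1.7, 0.6, -4.7]
gripper_width: 0.0138
grasp_force: 30.1
```

```bash
python3 -m inch '[[[0,-1.5,0],0],[[0,-1.5,0],0],[[0,-1.5,0],0],[[0,-1.5,0],0],[[0,0,0],0],[[0,0,0],0]]'; python3 - <<'E'
from h import *
rgb,d,K,T=cam("side"); save("d",rgb[100:240,190:350].repeat(4,0).repeat(4,1))
p=cloud(d,K,T); np.savez("s2.npz",rgb=rgb,d=d,K=K,T=T)
E
```

```text
time: 8.45
tcp_pos: [0.6036, -0.2034, 0.239]
eef_rot: [1.0, -0.029, 0.0, 0.0]
ft_force: [0.5, -0.3, -2.1]
gripper_width: 0.0139
grasp_force: 30.0
```

View pics/d.png

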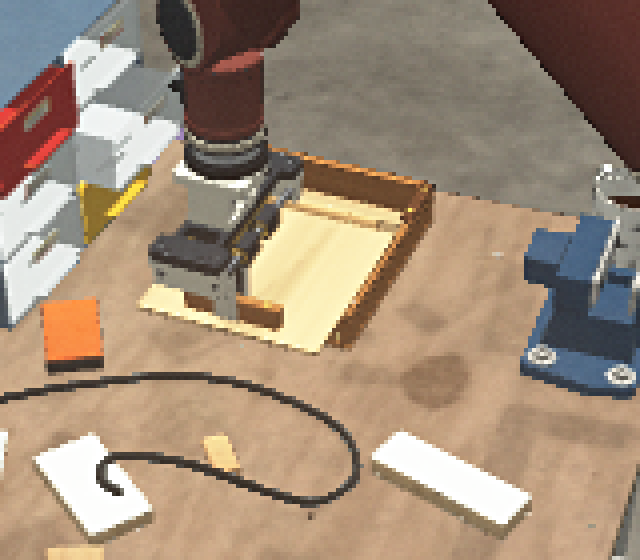

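The lid now overhangs the +y wall and its -y edge is past the keepers. Before carrying it I check for tall things along the path.

```bash
python3 - <<'E'
from h import *
for n in ("scene","side"):
    y=np.load(n+"0.npz"); P=cloud(y["d"],y["K"],y["T"]).reshape(-1,3); P=P[np.isfinite(P[:,2])]
    for a in np.arange(-.45,.6,.1):
        o=[]
        for x in np.arange(.4,1.0,.05):
            k=P[(P[:,0]>=x)&(P[:,0]<x+.05)&(P[:,1]>=a)&(P[:,1]<a+.1)]
            o.append(int(1000*k[:,2].max()) if len(k) else -1)
        print(n,round(a,2),o)
E
```

```text
scene -0.45 [3, 52, 44, 44, 44, 51, 98, 227, 236, 236, 237, 235]
scene -0.35 [2, 47, 65, 66, 66, 45, 40, 221, 236, 236, 237, 236]
scene -0.25 [4, 33, 36, 8, 11, 9, 19, 210, 236, 236, 236, 235]
scene -0.15 [659, 9, 11, 11, 554, 548, 18, 18, 5, 25, 23, 19]
scene -0.05 [702, 678, 650, 622, 599, 577, 345, 11, 8, 9, 9, 8]
scene 0.05 [7, 2, 128, 169, 17, 14, 13, 10, 4, 2, 3, 4]
scene 0.15 [3, 5, 165, 164, 3, 18, 19, 19, 5, 6, 3, 13]
scene 0.25 [54, 68, 77, 4, 4, 4, 4, 4, 7, 3, 19, 20]
scene 0.35 [3, 57, 62, 3, 5, 5, 5, 4, 4, 90, -1, 15]
scene 0.45 [7, 41, 36, 34, 5, 3, 5, 3, 5, 92, 90, 17]
scene 0.55 [34, 34, 27, 15, 19, 18, 14, 14, 17, 14, 101, 142]
side -0.45 [7, 55, 47, 47, 47, 51, 101, 229, 238, 5, 237, 239]
side -0.35 [7, 49, 66, 68, 67, 49, 18, 151, 237, 238, 238, 239]
side -0.25 [8, 43, 47, 42, 42, 6, 24, 97, 239, 239, 239, 238]
side -0.15 [25, 10, 12, 14, 7, 11, 24, 27, 7, 24, 27, 23]
side -0.05 [703, 678, 653, 627, 602, 580, 348, 12, 11, 12, 12, 21]
side 0.05 [4, 7, 127, 168, 556, 555, 16, 10, 6, 7, 7, 5]
side 0.15 [6, 6, 168, 169, 5, 19, 21, 21, 5, 4, 15, 18]
side 0.25 [60, 72, 81, 6, 5, 5, 6, 6, 6, 7, 18, 20]
side 0.35 [6, 61, 64, 7, 6, 4, 8, 8, 5, 87, 19, 20]
side 0.45 [5, 44, 42, 36, 27, 5, 5, 6, 6, 91, 92, 19]
side 0.55 [43, 42, 5, 17, 24, 17, 17, 21, 21, 17, 98, 121]
```

```bash
python3 -m inch '[[[0,0,-3],0],[[0,0,-5],0],[[0,0,-5],0],[[0,0,-5],0],[[0,-2,0],0],[[0.15,-5,0],0],[[0.15,-5,0],0],[[0.15,-5,0],0],[[0.15,-5,0],0],[[0.15,-5,0],0],[[0.15,-5,0],0],[[0.15,-5,0],0],[[0.15,-5,0],0],[[0.15,-5,0],0],[[0.15,-5,0],0],[[0.1,-5,0],0],[[0,0,0],0]]'; python3 -m inch '[[[0,0,0],-5],[[0,0,0],-10],[[0,0,0],-10],[[0,0,0],-10],[[0,0,0],-10],[[0,0,0],-10],[[0,0,0],-10],[[0,0,0],-10],[[0,0,0],-10],[[0,0,0],-5],[[0,0,0],-3.3],[[0,0,0],0],[[0,0,0],0]]'; python3 - <<'E'
from h import *
st()
rgb,d,K,T=cam("scene"); p=cloud(d,K,T); np.savez("s3.npz",rgb=rgb,d=d,K=K,T=T); save("e",rgb)
q=p.reshape(-1,3); q=q[np.isfinite(q[:,2])]
b=q[(q[:,0]>.62)&(q[:,0]<.9)&(abs(q[:,1]-.365)<.14)&(q[:,2]>.1)&(q[:,2]<.28)]; print(len(b),b.min(0),b.max(0))
A=np.c_[b[:,:2],np.ones(len(b))]; print(np.linalg.lstsq(A,b[:,2],rcond=None)[0])
E
```

```text
time: 10.62
tcp_pos: [0.6506, 0.3716, 0.415]
eef_rot: [1.0, -0.025, -0.003, -0.002]
ft_force: [-0.5, -0.2, -1.7]
gripper_width: 0.0138
grasp_force: 30.0
time: 12.25
tcp_pos: [0.6528, 0.3643, 0.4179]
eef_rot: [0.708, 0.706, -0.001, -0.0]
ft_force: [0.1, 0.2, -1.7]
gripper_width: 0.0143
grasp_force: 30.0
t 12.25 tcp [0.6528 0.3643 0.4179] x [ 0.002  1.    -0.001] z [-0.001 -0.001 -1.   ] F [ 0.1  0.2 -1.7] w 0.0143 g 29.95243102312088
1165 [0.62567448 0.26097874 0.21561617] [0.84042351 0.45973109 0.27994505]
[-0.08671961  0.01794463  0.28514608]
```

View pics/e.png

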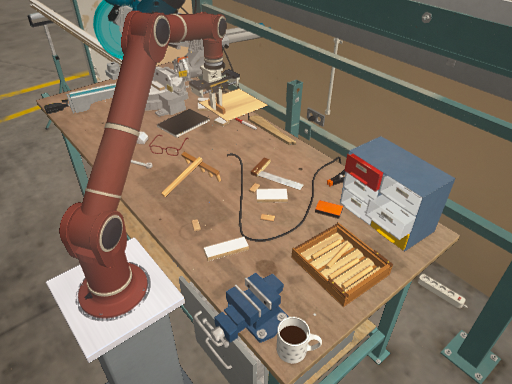

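The lid hangs nearly level above the free bench area. The open box (centre about row 262, col 341) shows the four crooked dowels, and the rake lies at about row 172, col 190. I set the lid down now.

```bash
python3 -m inch '[[[0,0,4.5],0],[[0,0,4.5],0],[[0,0,4.5],0],[[0,0,3.5],0],[[0,0,2],0],[[0,0,1],0],[[0,0,1],0],[[0,0,0.6],0],[[0,0,0.5],0],[[0,0,0],0]]';  python3 -m inch '[[[0,0,0],0],[[0,0,0],0],[[0,0,0],0],[[0,0,0],0],[[0,0,0],0]]' 0.55; python3 -m inch '[[[0,0,-2],0],[[0,0,-5],0],[[0,0,-5],0],[[0,0,-5],0],[[0,0,-5],0],[[-2,-3,-1],0],[[-2,-6,0],0],[[-2,-6,0],0],[[0,0,0],0],[[0,0,0],0]]' 1; python3 - <<'E'
from h import *
st()
for n in ("wrist","scene"):
    rgb,d,K,T=cam(n); p=cloud(d,K,T); np.savez(n+"4.npz",rgb=rgb,d=d,K=K,T=T)
    if n=="wrist": save("f",rgb)
    for l in ["rake_grip","rake_tip","lid_centre"]:
        for o in robot.look_for(l,n)[:2]:
            r,c=map(int,np.round(o["centre"])); print(n,l,round(o["score"],2),r,c,np.round(p[r,c],3))
E
```

```text
time: 13.55
tcp_pos: [0.6527, 0.3649, 0.1977]
eef_rot: [0.707, 0.707, -0.0, -0.0]
ft_force: [0.5, 0.5, -2.2]
gripper_width: 0.0138
grasp_force: 30.0
time: 14.18
tcp_pos: [0.6527, 0.365, 0.1978]
eef_rot: [0.707, 0.707, 0.0, 0.0]
ft_force: [-0.4, 0.6, 0.4]
gripper_width: 0.0507
grasp_force: 0.0
time: 15.42
tcp_pos: [0.5046, 0.3057, 0.4298]
eef_rot: [0.707, 0.707, 0.002, 0.001]
ft_force: [0.1, 0.2, 0.0]
gripper_width: 0.0928
grasp_force: 0.0
t 15.43 tcp [0.5046 0.3057 0.4298] x [0.001 1.    0.002] z [ 0.004  0.002 -1.   ] F [0.1 0.2 0. ] w 0.0928 g 0.0
wrist rake_grip 0.96 175 257 [0.51  0.303 0.073]
wrist rake_grip 0.51 115 423 [0.729 0.367 0.005]
wrist rake_tip 0.96 170 259 [0.512 0.309 0.075]
wrist lid_centre 0.6 113 424 [0.73  0.37  0.004]
scene rake_grip 0.56 171 189 [0.46  0.293 0.051]
scene rake_tip 0.77 168 189 [0.466 0.302 0.057]
scene lid_centre 0.88 148 234 [0.734 0.366 0.005]
```

View pics/f.png

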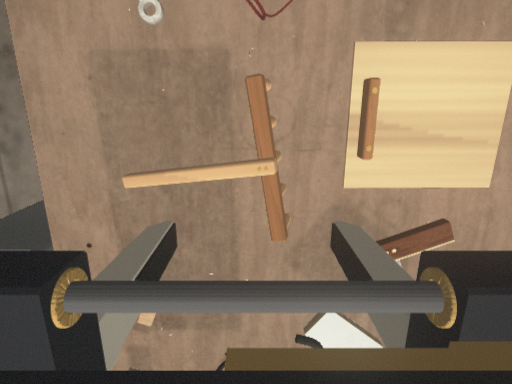

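The lid lies flat on the bench. The rake's handle runs from about (181,125) to (167,270) and its head bar from (75,255) to (240,279), with the tines to the right. Next I measure the rake, the vise height and the dowels.

```bash
python3 - <<'E'
from h import *
z=np.load("wrist4.npz"); p=cloud(z["d"],z["K"],z["T"]); rgb=z["rgb"]
def axis(q):
    c=q.mean(0); u,s,v=np.linalg.svd(q-c); return c,v[0]*np.sign(v[0][np.argmax(abs(v[0]))])
m=np.zeros(rgb.shape[:2],bool); m[155:195,120:245]=1
q=p[m]; q=q[np.isfinite(q[:,2])&(q[:,2]>.012)]; q=q[q[:,2]>.012]; c,v=axis(q); print("handle",len(q),c.round(4),v.round(4),"yaw",np.degrees(np.arctan2(v[1],v[0])).round(2),"pitch",np.arcsin(v[2]).round(3), q.min(0).round(3),q.max(0).round(3),rect(q))
m[:]=0; m[70:245,240:292]=1; q=p[m]; q=q[np.isfinite(q[:,2])]; q=q[q[:,2]>.05]; c,v=axis(q); print("head",len(q),c.round(4),v.round(4),rect(q),q[:,2].max())
l=p[45:185,350:510].reshape(-1,3); l=l[np.isfinite(l[:,2])]; print("lid z",np.percentile(l[:,2],[5,50,95]).round(4))
for n in ("scene","side"):
    y=np.load(n+"0.npz"); P=cloud(y["d"],y["K"],y["T"]).reshape(-1,3); P=P[np.isfinite(P[:,2])]
    for a in np.arange(-.5,-.15,.05):
        print(n,round(a,2),[int(1000*max(P[(P[:,0]>=x)&(P[:,0]<x+.03)&(P[:,1]>=a)&(P[:,1]<a+.05)][:,2],default=-1)) for x in np.arange(.27,.5,.03)])
    h=P[(P[:,0]>.3)&(P[:,0]<.5)&(P[:,1]>.25)&(P[:,1]<.34)&(P[:,2]>.012)&(P[:,2]<.075)]
    c,v=axis(h); print(n,"handle",c.round(4),v.round(3))
E
```

```text
handle 1874 [0.419  0.2961 0.0444] [0.9432 0.1586 0.2919] yaw 9.55 pitch 0.296 [0.329 0.272 0.012] [0.495 0.316 0.07 ] (array([412.1, 293.5]), array([170.3,  18.5]), 9.48)
head 3336 [0.5195 0.3189 0.0607] [-0.1591  0.9872 -0.0065] (array([511.2, 310.3]), array([ 45.9, 203.1]), 9.52) 0.08004821787048982
lid z [0.0028 0.005  0.0166]
scene -0.5 [91, 92, 0, 3, 6, 4, 3, 53]
scene -0.45 [92, 87, 14, 3, 2, 3, 3, 52]
scene -0.4 [112, 110, 104, 2, 4, 1, 3, 46]
scene -0.35 [113, 111, 103, 3, 2, 2, 4, 46]
scene -0.3 [110, 107, -580, 1, 1, 2, 3, 47]
scene -0.25 [3, 3, 3, 2, 2, 3, 3, 36]
scene -0.2 [3, 4, 3, 4, 4, 3, 2, 10]
scene handle [0.4149 0.2905 0.0388] [0.947 0.151 0.282]
side -0.5 [57, 91, -1000, 3, 8, 5, 6, 53]
side -0.45 [94, 89, 2, 6, 7, 5, 8, 55]
side -0.4 [113, 110, 103, 5, 6, 6, 6, 49]
side -0.35 [113, 110, 106, 5, 6, 7, 4, 46]
side -0.3 [114, 109, 15, 4, 6, 7, 7, 49]
side -0.25 [8, 5, 6, 5, 8, 6, 5, 47]
side -0.2 [5, 7, 4, 4, 5, 3, 6, 6]
side handle [0.416  0.3002 0.042 ] [0.947 0.158 0.281]
```

```bash
python3 -m inch '[[[-0.3,-3.75,0],0],[[0,0,1],10.06],[[0,0,1],10.06],[[0,0,1],10.06],[[0,0,1],10.06],[[0,0,1],10.06],[[0,0,1],10.06],[[0,0,1],10.06],[[0,0,1],10.06],[[0,0,0],0],[[0,0,0],0]]' 0.6; python3 - <<'E'
from h import *
st(); s=robot.get_state(); print(np.round(s["joint_positions"],2))
rgb,d,K,T=cam("wrist"); p=cloud(d,K,T); save("g",rgb)
q=p.reshape(-1,3); q=q[np.isfinite(q[:,2])]
q=q[(q[:,0]>.33)&(q[:,0]<.56)&(q[:,1]>.2)&(q[:,1]<.42)&(q[:,2]>.02)&(q[:,2]<.09)]
a=np.radians(9.5); X=np.array([np.cos(a),np.sin(a),0]);Y=np.array([-np.sin(a),np.cos(a),0])
o=np.array(s["tcp_pos"]); x=(q-o)@X; y=(q-o)@Y
for lo,hi in ((-.06,-.03),(-.03,-.005),(-.005,.02),(.02,.035)):
    k=(x>lo)&(x<hi); print(lo,hi,k.sum(), np.percentile(y[k],[3,97]).round(4) if k.any() else "", np.median(q[k][:,2]) if k.any() else "")
k=abs(y)>.03; print("bar x range",np.percentile(x[k],[1,50,99]).round(4), "y ends",y.min().round(4),y.max().round(4), "x of top", x[k][q[k][:,2]>.07].mean().round(4))
E
```

```text
time: 17.2
tcp_pos: [0.4669, 0.3028, 0.3481]
eef_rot: [0.996, 0.084, 0.0, -0.0]
ft_force: [0.5, 0.2, -0.8]
gripper_width: 0.0557
grasp_force: 0.0
t 17.2 tcp [0.4669 0.3028 0.3481] x [0.986 0.168 0.001] z [ 0.001  0.    -1.   ] F [ 0.5  0.2 -0.8] w 0.0557 g 0.0
[-0.88  0.56  0.41  1.78 -0.28  0.86 -1.74]
-0.06 -0.03 413 [-0.0079  0.0085] 0.0464927797576411
-0.03 -0.005 412 [-0.0083  0.0089] 0.054844974713661926
-0.005 0.02 477 [-0.008   0.0086] 0.06259796706249732
0.02 0.035 321 [-0.0085  0.0083] 0.0686709533738522
bar x range [0.046  0.0583 0.0719] y ends -0.1023 0.1013 x of top nan<stdin>:10: RuntimeWarning: Mean of empty slice.
  ret = ret.dtype.type(ret / rcount)
```

View pics/g.png

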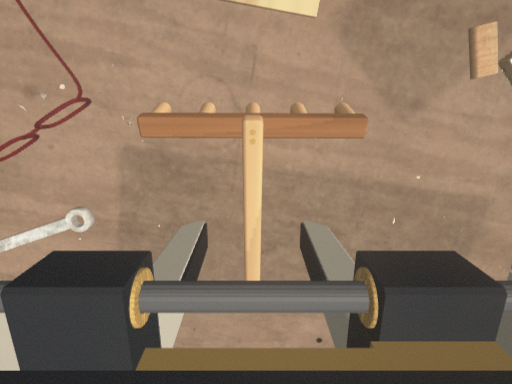

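The handle (col 254) lies midway between the fingers and square to them, and the head bar sits at rows 112–138. I go down, close and lift.

```bash
python3 -m inch '[[[0,0,4],0],[[0,0,4],0],[[0,0,4],0],[[0,0,1.1],0],[[0,0,0],0]]'; python3 -m inch '[[[0,0,0],0],[[0,0,0],0],[[0,0,0],0],[[0,0,0],0],[[0,0,0],0],[[0,0,0],0]]' 0; python3 -m inch '[[[0,0,-1],0],[[0,0,-3],0],[[0,0,-4.5],0],[[0,0,-4.5],0],[[0,0,-4.5],0],[[0,0,-2],0],[[0,0,0],0]]'
```

```text
time: 17.88
tcp_pos: [0.4671, 0.3025, 0.2171]
eef_rot: [0.997, 0.083, 0.0, -0.0]
ft_force: [-0.5, -0.6, -0.5]
gripper_width: 0.0558
grasp_force: 0.0
time: 18.62
tcp_pos: [0.4666, 0.3028, 0.217]
eef_rot: [0.997, 0.083, 0.0, -0.0]
ft_force: [-0.3, 0.1, 2.8]
gripper_width: 0.0178
grasp_force: 30.0
time: 19.5
tcp_pos: [0.4668, 0.3022, 0.4134]
eef_rot: [0.997, 0.083, 0.001, -0.001]
ft_force: [0.9, -0.4, -2.4]
gripper_width: 0.0179
grasp_force: 30.0
```

```bash
python3 -m inch '[[[0,0,-1.5],6.4],[[0,0,-1.5],6.4],[[0.5,2,0],0],[[1.3,4.5,0],0],[[1.3,5,0],0],[[1.3,5,0],0],[[1.3,5,0],0],[[1.3,5,0],0],[[1.3,5,0],0],[[1.3,5,0],0],[[1.3,5,0],0],[[1.3,5,0],0],[[1.3,5,0],0],[[1.3,5,0],0],[[1.3,5,0],0],[[1.3,4.5,0],0],[[0.4,0.4,0],0],[[0,0,0],0],[[0,0,0],0]]'; python3 - <<'E'
from h import *
st()
ims=[]
for n in ("wrist","scene","side"):
    rgb,d,K,T=cam(n); np.savez(n+"5.npz",rgb=rgb,d=d,K=K,T=T)
    p=cloud(d,K,T); 
    if n=="wrist": ims.append(cv2.resize(rgb,(440,330)))
    if n=="scene": ims.append(cv2.resize(rgb[215:305,285:400],(360,330)))
    for o in robot.look_for("dowel_1_centre",n)[:6]:
        r,c=map(int,np.round(o["centre"])); print(n,round(o["score"],2),r,c,np.round(p[r,c],3))
save("h",np.hstack(ims))
E
```

```text
time: 21.88
tcp_pos: [0.6062, -0.3693, 0.4412]
eef_rot: [1.0, -0.028, -0.0, -0.001]
ft_force: [0.2, 0.6, -1.3]
gripper_width: 0.0178
grasp_force: 30.0
t 21.88 tcp [ 0.6062 -0.3693  0.4412] x [ 0.998 -0.055 -0.001] z [-0.001  0.002 -1.   ] F [ 0.2  0.6 -1.3] w 0.0178 g 29.997600317001343
wrist 0.73 184 208 [ 0.579 -0.305  0.02 ]
scene 0.69 249 323 [ 0.591 -0.299  0.017]
side 0.51 157 267 [ 0.592 -0.395  0.021]
```

View pics/h.png

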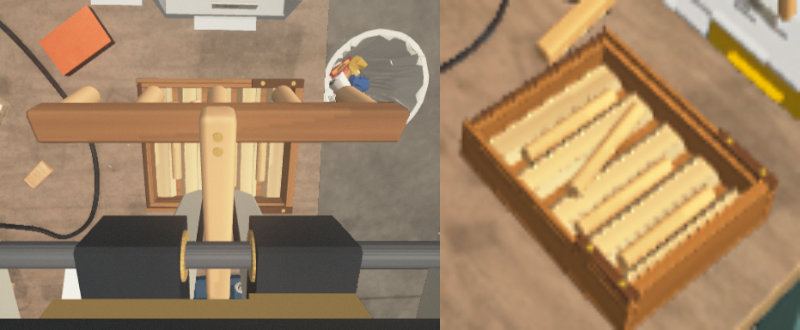

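The wrist view shows the rake held square over the box. In the scene crop the four dowels are crooked: three are near their flutes and the second lies slanted across a land. I work out their poses numerically.

```bash
cat > dw.py <<'E'
from h import *
import sys
C=np.array([.5946,-.3708]); a=np.radians(-3.35); X=np.array([np.cos(a),np.sin(a)]); Y=np.array([-X[1],X[0]])
def dow(tag,names,occ=None):
    for n in names:
        z=np.load(n+tag+".npz"); p=cloud(z["d"],z["K"],z["T"]).reshape(-1,3); p=p[np.isfinite(p[:,2])]
        x=(p[:,:2]-C)@X; y=(p[:,:2]-C)@Y; h=p[:,2]
        k=(abs(x)<.12)&(abs(y)<.13)&(h>.02)&(h<.06); print(n,"box extents x",np.percentile(x[k],[.5,99.5]).round(4),"y",np.percentile(y[k],[.5,99.5]).round(4))
        k=(abs(x)<.12)&(abs(y)<.13)&(h>.047)&(h<.055)
        bx,by=x[k],y[k]; print(" rim x+ ",np.median(bx[bx>.085]).round(4),"x-",np.median(bx[bx<-.085]).round(4),"y-",np.median(by[(by<-.1)&(abs(bx)<.08)]).round(4))
        fl=(abs(x)<.085)&(abs(y)<.098)&(h>.0)&(h<.05)
        g=np.full((36,40),np.nan)
        ix=((x[fl]+.09)/.005).astype(int); iy=((.1-y[fl])/.005).astype(int)
        for i,j,v in zip(iy,ix,h[fl]*1000):
            if 0<=i<40 and 0<=j<36: g[j,i]=np.nanmax([g[j,i],v])
        G=g.T
        print("   x: "+"".join("%3d"%v for v in np.arange(-88,92,5)))
        for i in range(40): print("%4d: "%(98-5*i)+"".join(" .." if np.isnan(v) else ("%3d"%v if v>16.5 else "  -") for v in G[i]))
if __name__=="__main__": dow(sys.argv[1],sys.argv[2:])
E
python3 dw.py 5 scene side; python3 - <<'E'
from h import *
z=np.load("scene5.npz"); p=cloud(z["d"],z["K"],z["T"]).reshape(-1,3); p=p[np.isfinite(p[:,2])]
k=(p[:,0]>.4)&(p[:,0]<.56)&(p[:,1]>-.42)&(p[:,1]<-.3)&(p[:,2]>.17)&(p[:,2]<.31)
q=p[k]; c=q.mean(0); v=np.linalg.svd(q-c)[2][0]; print("handle",k.sum(),c.round(3),v.round(3))
E
```

```text
scene box extents x [-0.106   0.1003] y [-0.1176  0.116 ]
 rim x+  0.0915 x- -0.0983 y- -0.1113
   x: -88-83-78-73-68-63-58-53-48-43-38-33-28-23-18-13 -8 -3  2  7 12 17 22 27 32 37 42 47 52 57 62 67 72 77 82 87
  98:  .. ..  - ..  -  -  - ..  -  - ..  -  - ..  -  -  - ..  -  - .. ..  - ..  - ..  - ..  - ..  - ..  -  -  - ..
  93:  .. ..  -  -  -  -  - ..  -  -  -  -  -  -  -  -  - ..  -  -  -  -  -  -  -  -  -  -  -  -  -  -  -  -  - ..
  88:  .. ..  -  - ..  -  -  -  -  -  -  -  -  -  -  -  -  -  -  -  -  -  -  -  -  -  -  -  -  -  -  -  -  -  - ..
  83:  .. ..  -  -  -  -  -  -  - ..  -  -  -  -  -  -  - ..  -  -  -  -  -  -  -  -  -  -  -  -  -  -  -  -  - ..
  78:  .. ..  -  -  -  -  -  - ..  - ..  - ..  - .. .. .. ..  - ..  - .. ..  -  - ..  - .. ..  -  - ..  -  -  - ..
  73:  .. .. .. ..  -  -  - 17  - 17 20 22 .. .. 18 16 17 18 19 16 23 17 17  - .. 18 17 20 17 18 18  - .. ..  - ..
  68:  .. .. ..  -  -  - 22 21 .. 18 17 22 21 18 18 19 19 21 18 18 18 18 18 18 22 19 20 20  - 17 19 .. ..  -  - ..
  63:  .. .. ..  -  - ..  -  -  -  -  -  -  -  -  - 18  -  - 16  -  - ..  -  -  - 21
[... 7877 characters left out ...]
 - .. .. .. .. 18 17 .. .. .. .. 16 .. .. .. 16 .. ..  - .. 18  - ..
 -77:  .. ..  - ..  -  - .. .. .. .. 17  - ..  - .. 18 .. ..  - .. .. ..  - .. ..  - .. .. 17 ..  - ..  -  -  - ..
 -82:  ..  -  -  -  -  - .. ..  - .. .. .. ..  - ..  -  - ..  - .. ..  -  - .. .. ..  -  - .. ..  - ..  -  - .. ..
 -87:  .. .. 19 ..  - ..  -  - .. ..  -  -  -  - ..  - .. .. ..  -  -  - ..  -  -  - ..  -  - ..  -  - .. ..  - ..
 -92:  .. .. ..  -  -  - .. ..  -  -  -  -  -  - ..  - ..  - 25 .. .. 38 25  -  - ..  -  - ..  - 25  - .. ..  - ..
 -97:  .. ..  - .. .. 25 40 42  - 21 49  - .. 25  - ..  - .. .. 23  - 25 49 .. .. 24 .. 21  - .. ..  - ..  - 44 ..
handle 284 [ 0.51  -0.368  0.251] [-0.951  0.055 -0.303]
```

Dowels 1, 3 and 4 already lie in their flutes. Only dowel 2 is slanted, running from about (-51, 7) to (62, 38) mm in the box frame. The rake is pitched about 0.3 rad and its handle would foul the -x rim. I will level it by lowering it onto the rim and pushing the tines against the upper +x wall, above the dowels.

```bash
python3 -m inch '[[[0,0.2,4.5],0],[[0,0,4.5],0],[[0,0,4.5],0],[[0,0,2.8],0],[[0,0,1],0],[[0,0,1],0],[[0,0,0],0]]'; python3 -m inch '[[[0.5,0,0],0],[[0.5,0,0],0],[[0,0,0],0]]'
```

```text
time: 23.05
tcp_pos: [0.6059, -0.3728, 0.2591]
eef_rot: [1.0, -0.029, 0.0, 0.0]
ft_force: [-0.3, 0.2, -1.8]
gripper_width: 0.0175
grasp_force: 30.0
time: 23.42
tcp_pos: [0.6122, -0.3737, 0.2587]
eef_rot: [1.0, -0.03, -0.006, -0.002]
ft_force: [-8.2, 2.3, 0.9]
gripper_width: 0.0181
grasp_force: 30.0
```

```bash
python3 -m inch '[[[0.4,0,-0.3],0],[[0.4,0,-0.3],0],[[0,0,0],0]]'; python3 -m inch '[[[0.4,0,-0.4],0],[[0.4,0,-0.4],0],[[0,0,0],0]]'
```

```text
time: 23.8
tcp_pos: [0.6212, -0.3742, 0.2656]
eef_rot: [1.0, -0.03, -0.004, -0.001]
ft_force: [-7.6, 3.0, 2.9]
gripper_width: 0.0179
grasp_force: 30.0
time: 24.18
tcp_pos: [0.6301, -0.3752, 0.2743]
eef_rot: [1.0, -0.03, -0.002, 0.0]
ft_force: [-5.1, 0.9, 1.7]
gripper_width: 0.0177
grasp_force: 30.0
```

```bash
python3 -m inch '[[[-1,0,0],0],[[-1,0,-1],0],[[-1,0,-1],0],[[0,0,0],0]]'; cat > rk.py <<'E'
from dw import *
s=robot.get_state(); t=np.array(s["tcp_pos"]); st()
print("tcp in box",((t[:2]-C)@X).round(4),((t[:2]-C)@Y).round(4))
for n in ("scene","side"):
    rgb,d,K,T=cam(n); np.savez(n+"6.npz",rgb=rgb,d=d,K=K,T=T); p=cloud(d,K,T).reshape(-1,3); p=p[np.isfinite(p[:,2])]
    x=(p[:,:2]-t[:2])@X; y=(p[:,:2]-t[:2])@Y; h=p[:,2]-(t[2]-.167)
    k=(x>-.15)&(x<-.03)&(abs(y)<.03)&(abs(h)<.05); q=np.c_[x,y,h][k]; c=q.mean(0); v=np.linalg.svd(q-c)[2][0]; v=v*np.sign(v[0])
    print(n,"handle",k.sum(),c.round(4),v.round(3),"pitch",np.arcsin(v[2]).round(3),"yaw rel",np.arctan2(v[1],v[0]).round(3), "end x",x[k].min().round(3))
E
python3 rk.py
```

```text
time: 24.68
tcp_pos: [0.6014, -0.3731, 0.2951]
eef_rot: [1.0, -0.029, 0.001, 0.001]
ft_force: [-0.6, -0.0, -0.7]
gripper_width: 0.0177
grasp_force: 29.9
t 24.68 tcp [ 0.6014 -0.3731  0.2951] x [ 0.998 -0.059  0.003] z [ 0.003 -0.002 -1.   ] F [-0.6 -0.  -0.7] w 0.0177 g 29.879136979579926
tcp in box 0.0069 -0.0019
scene handle 277 [-0.0925 -0.0038  0.0068] [ 1.    -0.017 -0.003] pitch -0.003 yaw rel -0.017 end x -0.15
side handle 166 [-0.0913  0.0067  0.005 ] [ 1.    -0.005 -0.007] pitch -0.007 yaw rel -0.005 end x -0.15
```

The rake is now level (pitch about 0). I enter between the dowels at tip x ≈ +5 mm, where dowel 2 lies between the tines.

```bash
python3 -m inch '[[[-3,-0.2,0],0],[[-2.7,0,0],0],[[0,0,0],0],[[0,0,1],0],[[0,0,1],0],[[0,0,1],0],[[0,0,0.7],0],[[0,0,0.5],0],[[0,0,0],0],[[0,0,0],0]]'
```

```text
time: 26.02
tcp_pos: [0.5452, -0.3672, 0.2511]
eef_rot: [1.0, -0.029, 0.0, 0.0]
ft_force: [0.1, 0.4, -1.6]
gripper_width: 0.0177
grasp_force: 29.9
```

```bash
python3 -m inch '[[[0.8,0,0],0],[[0.8,0,0],0],[[0.8,0,0],0],[[0.8,0,0],0],[[0,0,0],0]]'; python3 -m inch '[[[0.8,0,0],0],[[0.8,0,0],0],[[0.8,0,0],0],[[0.8,0,0],0],[[0,0,0],0]]'
```

```text
time: 26.65
tcp_pos: [0.5779, -0.3686, 0.2505]
eef_rot: [1.0, -0.028, 0.0, -0.0]
ft_force: [-0.5, -0.1, -1.9]
gripper_width: 0.0177
grasp_force: 29.9
time: 27.28
tcp_pos: [0.6098, -0.3704, 0.2506]
eef_rot: [1.0, -0.028, 0.0, -0.0]
ft_force: [-0.1, 0.1, -1.3]
gripper_width: 0.0175
grasp_force: 29.9
```

```bash
python3 -m inch '[[[-1,0,0],0],[[-1,0,0],0],[[-1,0,0],0],[[-1,0,0],0],[[-1,0,0],0],[[-1,0,0],0],[[-1,0,0],0],[[-1,0,0],0],[[-0.5,0,0],0],[[0,0,0],0]]'; python3 rk.py
```

```text
time: 28.52
tcp_pos: [0.5238, -0.366, 0.2508]
eef_rot: [1.0, -0.029, 0.0, 0.0]
ft_force: [0.2, -0.4, -1.5]
gripper_width: 0.0178
grasp_force: 29.9
t 28.52 tcp [ 0.5238 -0.366   0.2508] x [ 0.998 -0.058  0.   ] z [ 0. -0. -1.] F [ 0.2 -0.4 -1.5] w 0.0178 g 29.87925946712494
tcp in box -0.0709 0.0006
scene handle 314 [-0.0871 -0.0039  0.0024] [ 0.976 -0.041 -0.214] pitch -0.216 yaw rel -0.042 end x -0.15
side handle 188 [-0.0859  0.0062  0.0026] [ 0.982 -0.033 -0.185] pitch -0.187 yaw rel -0.033 end x -0.149
```

```bash
python3 -m inch '[[[0,0,-3],0],[[0,0,-5],0],[[0,0,-5],0],[[0,0,-4],0],[[0,0,0],0]]'; cat > fit.py <<'E'
from dw import *
import sys
tag=sys.argv[1]
ims=[]
for n in ("scene","side","wrist"):
    rgb,d,K,T=cam(n); np.savez(n+tag+".npz",rgb=rgb,d=d,K=K,T=T); p=cloud(d,K,T).reshape(-1,3); p=p[np.isfinite(p[:,2])]
    x=(p[:,:2]-C)@X; y=(p[:,:2]-C)@Y; h=p[:,2]
    for f in (.069,.023,-.023,-.069):
        k=(abs(x)<.08)&(abs(y-f)<.02)&(h>.016)&(h<.04)
        if k.sum()<30: print(n,f,"few",k.sum()); continue
        q=np.c_[x,y,h][k]; (cc,s,a)=cv2.minAreaRect((q[:,:2]*1000).astype(np.float32))
        c=q.mean(0); v=np.linalg.svd(q[:,:2]-c[:2])[2][0]; v*=np.sign(v[0])
        e=[np.percentile(h[k][(x[k]<-.03)],90),np.percentile(h[k][x[k]>.03],90)] if (x[k]>.03).sum()>3 and (x[k]<-.03).sum()>3 else 0
        print(n,f,k.sum(),"c",c.round(4),"ang",np.arctan2(v[1],v[0]).round(3),"x",np.percentile(x[k],[2,98]).round(3),"top90",np.percentile(h[k],90).round(4),np.round(e,4))
E
python3 fit.py 7
```

```text
time: 29.25
tcp_pos: [0.5247, -0.3666, 0.4247]
eef_rot: [1.0, -0.029, 0.004, 0.003]
ft_force: [0.0, 0.3, -1.4]
gripper_width: 0.0176
grasp_force: 29.9
scene 0.069 93 c [0.0021 0.0685 0.0184] ang 0.022 x [-0.054  0.064] top90 0.021 [0.0219 0.0193]
scene 0.023 101 c [0.0066 0.0236 0.0182] ang 0.008 x [-0.051  0.07 ] top90 0.0201 [0.0207 0.0198]
scene -0.023 101 c [-0.0112 -0.0228  0.0184] ang 0.002 x [-0.069  0.05 ] top90 0.0206 [0.022  0.0203]
scene -0.069 119 c [-0.0008 -0.0699  0.0184] ang 0.006 x [-0.06  0.06] top90 0.0205 [0.0206 0.0194]
side 0.069 73 c [-0.0008  0.0737  0.0195] ang 0.005 x [-0.059  0.064] top90 0.0225 [0.0227 0.022 ]
side 0.023 66 c [0.007  0.0279 0.0191] ang -0.041 x [-0.053  0.069] top90 0.0216 [0.0209 0.0212]
side -0.023 67 c [-0.0091 -0.0171  0.0195] ang -0.024 x [-0.072  0.049] top90 0.0231 [0.023  0.0227]
side -0.069 71 c [ 0.0018 -0.0657  0.0188] ang -0.045 x [-0.059  0.065] top90 0.0221 [0.0221 0.0224]
wrist 0.069 982 c [0.021  0.0689 0.0194] ang -0.002 x [-0.028  0.066] top90 0.0211 0
wrist 0.023 1055 c [0.0237 0.0242 0.0195] ang -0.006 x [-0.028  0.072] top90 0.0212 [0.0205 0.0213]
wrist -0.023 816 c [ 0.0144 -0.0218  0.0195] ang 0.006 x [-0.026  0.052] top90 0.0211 0
wrist -0.069 977 c [ 0.0179 -0.0684  0.0194] ang 0.0 x [-0.03   0.063] top90 0.0212 [0.0203 0.0213]
```

All four dowels now lie straight: tops at about 21 mm, angles within about 0.02 rad in the scene and wrist views, and the noisier side view is within its spread. I carry the rake back over the lead to where it lay.

```bash
python3 -m inch '[[[0,0,-3],0],[[-0.5,-2,0],0],[[-0.55,-4.75,0],0],[[-0.55,-4.75,0],0],[[-0.55,-4.75,0],0],[[-0.55,-4.75,0],0],[[-0.55,-4.75,0],0],[[-0.55,-4.75,0],0],[[-0.55,-4.75,0],0],[[-0.55,-4.75,0],0],[[-0.55,-4.75,0],0],[[-0.55,-4.75,0],0],[[-0.55,-4.75,0],0],[[-0.55,-4.75,0],0],[[-0.55,-4.75,0],0],[[-0.3,-2.8,0],0],[[0,0,0],-6.4],[[0,0,0],-6.4],[[0,0,0],0],[[0,0,0],0]]'; python3 - <<'E'
from h import *
st()
E
```

```text
time: 31.9
tcp_pos: [0.4831, 0.3031, 0.4497]
eef_rot: [0.997, 0.082, -0.001, 0.0]
ft_force: [-0.3, -0.7, -1.5]
gripper_width: 0.0177
grasp_force: 29.9
t 31.9 tcp [0.4831 0.3031 0.4497] x [ 0.987  0.163 -0.002] z [-0.002 -0.001 -1.   ] F [-0.3 -0.7 -1.5] w 0.0177 g 29.879218339920044
```

Next I lower until the tips touch (TCP about 0.237), then tilt the rake back by pressing down 2 cm while drawing back.

```bash
python3 -m inch '[[[0,0,5],0],[[0,0,5],0],[[0,0,5],0],[[0,0,4],0],[[0,0,1.5],0],[[0,0,0.6],0],[[0,0,0],0]]'; python3 -m inch '[[[-0.3,0,0.4],0],[[-0.4,0,0.4],0],[[-0.4,0,0.4],0],[[-0.4,0,0.4],0],[[-0.3,0,0.4],0],[[0,0,0],0]]'
```

```text
time: 32.78
tcp_pos: [0.4837, 0.3033, 0.2407]
eef_rot: [0.997, 0.083, 0.001, -0.0]
ft_force: [0.2, 0.5, -0.8]
gripper_width: 0.0178
grasp_force: 29.9
time: 33.52
tcp_pos: [0.465, 0.3, 0.2205]
eef_rot: [0.997, 0.083, -0.0, -0.0]
ft_force: [-2.5, -1.8, 4.2]
gripper_width: 0.0179
grasp_force: 30.0
```

```bash
python3 -m inch '[[[-0.2,0,0.25],0],[[0,0,0],0]]'; python3 -m inch '[[[0,0,0],0],[[0,0,0],0],[[0,0,0],0],[[0,0,0],0],[[0,0,0],0],[[0,0,0],0]]' 0.6; python3 -m inch '[[[0,0,-1],0],[[0,0,-4],0],[[0,0,-5],0],[[0,0,-5],0],[[0,0,-5],0],[[0,0,0],0],[[0,0,0],0]]'; python3 - <<'E'
from h import *
st(); ims=[]
for n in ("wrist","scene"):
    rgb,d,K,T=cam(n); p=cloud(d,K,T); ims.append(cv2.resize(rgb,(400,300)))
    q=p.reshape(-1,3); q=q[np.isfinite(q[:,2])]
    l=q[(q[:,0]>.66)&(q[:,0]<.82)&(q[:,1]>.3)&(q[:,1]<.43)]; print(n,"lid z",np.percentile(l[:,2],[2,50,98]).round(4))
    k=q[(q[:,0]>.3)&(q[:,0]<.58)&(q[:,1]>.18)&(q[:,1]<.45)&(q[:,2]>.015)&(q[:,2]<.1)]; print("rake",k.min(0).round(3),k.max(0).round(3))
save("z",np.hstack(ims))
E
python3 fit.py 8 | grep scene
```

```text
time: 33.78
tcp_pos: [0.4631, 0.2997, 0.2178]
eef_rot: [0.997, 0.083, -0.0, -0.0]
ft_force: [-2.8, -1.7, 4.6]
gripper_width: 0.0175
grasp_force: 30.0
time: 34.52
tcp_pos: [0.4635, 0.2998, 0.2172]
eef_rot: [0.997, 0.083, -0.0, 0.0]
ft_force: [-0.4, -0.4, 0.5]
gripper_width: 0.0556
grasp_force: 0.0
time: 35.4
tcp_pos: [0.4629, 0.2996, 0.4171]
eef_rot: [0.997, 0.083, -0.0, -0.0]
ft_force: [0.3, -0.3, 0.0]
gripper_width: 0.0556
grasp_force: 0.0
t 35.4 tcp [0.4629 0.2996 0.4171] x [ 0.986  0.165 -0.001] z [-0.001  0.    -1.   ] F [ 0.3 -0.3  0. ] w 0.0556 g 0.0
scene 0.069 85 c [0.0018 0.0681 0.0188] ang 0.006 x [-0.056  0.063] top90 0.0213 [0.0228 0.021 ]
scene 0.023 98 c [0.0071 0.0229 0.0185] ang 0.014 x [-0.051  0.071] top90 0.0209 [0.0207 0.0199]
scene -0.023 109 c [-0.0123 -0.0228  0.0182] ang -0.001 x [-0.067  0.05 ] top90 0.0201 [0.0198 0.02  ]
scene -0.069 113 c [-0.001  -0.07    0.0184] ang -0.013 x [-0.06  0.06] top90 0.0205 [0.0198 0.0211]Traceback (most recent call last):
  File "<stdin>", line 6, in <module>
    return _quantile_unchecked(
        a, q, axis, out, overwrite_input, method, keepdims, weights)
    return _ureduce(a,
                    func=_quantile_ureduce_func,
    ...<5 lines>...
                    overwrite_input=overwrite_input,
                    method=method)
    r = func(a, **kwargs)
    result = _quantile(arr,
                       quantiles=q,
    ...<2 lines>...
                       out=out,
                       weights=wgt)
    slices_having_nans = np.isnan(arr[-1, ...])
                                  ~~~^^^^^^^^^
IndexError: index -1 is out of bounds for axis 0 with size 0
```

```bash
python3 - <<'E'
from h import *
for n in ("scene","side"):
    z=np.load(n+"8.npz"); q=cloud(z["d"],z["K"],z["T"]).reshape(-1,3); q=q[np.isfinite(q[:,2])]
    l=q[(q[:,0]>.66)&(q[:,0]<.82)&(q[:,1]>.3)&(q[:,1]<.43)]; print(n,"lid z",np.percentile(l[:,2],[2,50,90]).round(4))
    k=q[(q[:,0]>.3)&(q[:,0]<.58)&(q[:,1]>.18)&(q[:,1]<.45)&(q[:,2]>.02)&(q[:,2]<.15)]; print("rake",k.min(0).round(3),k.max(0).round(3))
save("z",np.hstack([cv2.resize(np.load("scene8.npz")["rgb"][100:320,120:420],(400,300)),cv2.resize(np.load("wrist8.npz")["rgb"],(400,300))]))
E
```

```text
scene lid z [-0.0021  0.0024  0.0057]
rake [0.328 0.199 0.02 ] [0.539 0.406 0.08 ]
side lid z [-0.0003  0.0044  0.0072]
rake [0.324 0.208 0.02 ] [0.534 0.411 0.079]
```

View pics/z.png

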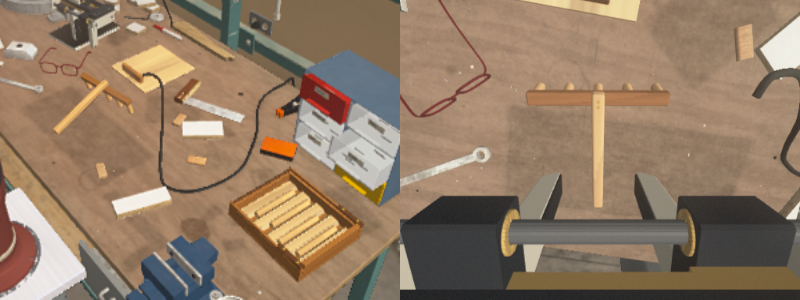

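The picture shows four straight dowels in the box, the lid flat at about (65,152), and the rake lying on the bench at about (95,95). I hand it in.

```bash
python3 -c "
from plant import robot
print(robot.sign_off())"
```

```text
the job is handed in; nothing more can be done
None
```

The job is handed in at about 36 s of robot time, verdict not shown: the last pictures and depth readings show all four dowels straight and down in their flutes, and the lid and rake lying on the bench clear of the box.

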